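Make up two wiring-accessory kits

ROBOT

A 6-joint arm with a two-finger parallel gripper is mounted at the origin on the work surface. World frame = base frame: x ahead of the robot, y to its left, z up, the work surface at z = 0. Lengths are in m, angles in rad, forces in N, time in s.
With the tool pointing down it reaches from about 0.425 to 0.925 m from the base axis. Payload 12.5 kg.
Tool frame: the origin (TCP) lies midway between the tips of the shut fingers; the grasp point (between the pads) lies 19 mm behind it; z points along the fingers, y is the line along which they close (so a half turn about z gives the same grasp; the last joint's range is limited). The gripper opens to 85 mm and grips with 20 to 120 N. Pads are 22 mm wide; open, the fingers measure 114 mm over their backs; the gripper's body (76 mm by 85 mm) begins 54 mm behind the grasp point. The pads swing forward as they close: fully open they stand 13 mm farther back than shut.
Start: joints at [-1.215, 0.491, 1.559, -0, 1.092, -0.106], TCP at [0.278, -0.56, 0.231] pointing down, gripper open.
Joint ranges: [-3.1, 3.1], [-0.84, 2.19], [0.05, 2.79], [-1.13, 4.28], [0.06, 2.93], [-2.69, 2.69]. Speed limits (rad/s): [2.22, 2.22, 2.79, 3.14, 3.14, 3.14].

INTERFACE

Orientations are given as a rotation vector (axis times angle).
In Python, from cell import manip gives the robot as it stands. The module is installed in compiled form; this text tells all that it offers.
- The arm moves only by the tool servo_tool, never from a script. Its argument "commands" is one flat list of numbers, 7 for each row, row after row: the turn, a rotation vector about the tool's x, y, z each as a share of 6 degrees, from -1 to 1, then the shift along the tool's x, y, z each as a share of 20 mm, from -1 to 1, then the opening, from -1 (shut) to 1 (fully open). In form: [ax, ay, az, x, y, z, fingers, ax, ay, az, x, y, z, fingers, ...]. A call has 1 to 12 rows; each row shifts and turns the commanded pose from where the row before left it, along the tool's axes as they then stand; what a row does not reach is not made up. A row lasts 1/12 s, in which the tool goes at most 41.7 mm and 7.16 degrees, less where a joint would pass 70% of its speed; a pose out of reach is approached as far as the arm can. A call with a number of a shift or a turn outside -1 to 1 is refused whole. A call with a gripper value outside its range is refused whole. The fingers move at their own pace and stop on an object; "grip_force" is the grip in N (left out, the last holds). Time passes only in rows, so rows that do not move let the fingers close. It gives the time, the measured TCP pose, the force, the opening and the grip force at its end, in the units of the state.
- manip.sense(): the state, without advancing time (a new reading comes with each control period).
- manip.grab_frame(name): name is "side" or "top"; returns a dict with "pixels" (480x640x3 uint8, red, green, blue), "range_z" (480x640 float32, m along the optical axis (not along the pixel's ray), 0 where there is no reading), "fov_y" (degrees; the focal length in pixels is half the picture's height over the tangent of half this angle, whatever the lens; pixels are square), "cx", "cy" (the principal point, pixels), "rvec" (rotation vector, rad) and "tvec" (3), from world to camera coordinates, as OpenCV has them. Camera axes: x right, y down, z forward; pixel columns grow to the right and rows downward; lengths in m; the calibration is good to about 2 mm. A picture is of the moment at which its call begins.
- manip.close_job(): hands the job in; it is judged then, once.
The state is a dict: "clock": time; "q": joint angles; "dq": joint speeds; "effort": joint torques, N m; "eef_pos": TCP position; "ee_rot": TCP orientation; "contact_force": force on the tool from outside, world axes, zero at the start; "moment": the same for the moment, N m; "grip_width": finger opening in m; "grasp_force": force on a finger pad.
Only numpy, scipy, OpenCV 4.12 (cv2) and the standard library are available. Lean on these libraries where they do the work, as an engineer would, in place of code of your own. Each camera call takes 0.05 s, during which the arm holds its last target. There are 200 camera calls.

TASK

Make up the two kits from the stock on the bench. In the long tray, put the lamp holder into the end pocket next to the tab, the fan regulator into the middle pocket and the single rocker switch into the other end pocket; in the short tray, put the socket outlet into the wider pocket and the brass terminal strip into the narrower one. Every part must stand upright and flat on the floor of its pocket, and the bell push and the double switch stay undisturbed where they are.

Things in the scene. Friction and masses are not known exactly. Their poses are not given: they have to be found in the camera images.
- tray_long: Long grey tray, fixed to the table: 248 mm along its x, 86 mm along y, floor 3 mm thick, walls and dividers 4 mm thick and 12 mm high. Two dividers make three equal pockets in a row along x, each 77 x 78 mm inside, centred at x = -81, 0 and +81 mm, y = 0. A flat tab with a dark spot sticks out 46 mm at the +x end (the tab end). Origin: centre of its underside.
- tray_short: Short grey tray without a tab, fixed to the table: 152 mm along its x, 100 mm along y, floor 3 mm thick, walls and divider 4 mm thick and 12 mm high. One off-centre divider makes two pockets along x: the wider 84 x 92 mm inside, centred at x = -30 mm, and the narrower 56 mm (x) by 92 mm (y) inside, centred at x = +44 mm; both at y = 0. Origin: centre of its underside.
- lamp_holder: White round lamp holder: flange 54 mm across and 8 mm high, above it a plain cylinder 40 mm across up to a height of 46 mm, with a dark mouth and two brass contacts on top. About 60 g. Origin: centre of its underside, z up. Starts upright on the table in the stock between the trays; neighbours (also a tape roll and a tub of clips, under 30 mm tall) are 80 mm or more apart, centre to centre.
- regulator: White fan regulator: square block 48 x 48 mm, 26 mm high, with a round dial 32 mm across on top (40 mm high in all). About 90 g. Origin: centre of its underside, z up; x along the 48 mm side. Starts upright on the table in the stock between the trays; neighbours (also a tape roll and a tub of clips, under 30 mm tall) are 80 mm or more apart, centre to centre.
- rocker_switch: White single rocker switch: narrow block 48 mm (x) by 24 mm (y), 30 mm high, with one slightly tilted oblong rocker on top (36 mm high in all). About 50 g. Origin: centre of its underside, z up; x along the 48 mm side. Starts upright on the table in the stock between the trays; neighbours (also a tape roll and a tub of clips, under 30 mm tall) are 80 mm or more apart, centre to centre.
- socket: White socket outlet: square block 48 x 48 mm, 30 mm high, with three dark holes in its flat top. About 70 g. Origin: centre of its underside, z up; x along the 48 mm side. Starts upright on the table in the stock between the trays; neighbours (also a tape roll and a tub of clips, under 30 mm tall) are 80 mm or more apart, centre to centre.
- terminal_strip: Brass terminal strip: bar 60 mm (x) by 18 mm (y), 22 mm high, four steel screws in a row on top (24 mm high in all). About 110 g. Origin: centre of its underside, z up; x along its length. Starts upright on the table in the stock between the trays; neighbours (also a tape roll and a tub of clips, under 30 mm tall) are 80 mm or more apart, centre to centre.
- bell_push: White bell push, not needed: narrow block 48 mm (x) by 24 mm (y), 30 mm high, with one small round button on top (35 mm high in all). Origin: centre of its underside, z up; x along the 48 mm side. Starts upright on the table in the stock between the trays; neighbours (also a tape roll and a tub of clips, under 30 mm tall) are 80 mm or more apart, centre to centre.
- double_switch: White double switch, not needed: square block 48 x 48 mm, 30 mm high, with two tilted rockers side by side on top (36 mm high in all). Origin: centre of its underside, z up; x along the 48 mm side. Starts upright on the table in the stock between the trays; neighbours (also a tape roll and a tub of clips, under 30 mm tall) are 80 mm or more apart, centre to centre.
Not all that is in view belongs to the job. Leave any blue or turquoise look-alike of the rocker_switch alone.

How it is judged:
By the outcome, as a careful person would: the job done as asked, in the order asked, and still so for the second after the job is handed in, with the robot touching nothing.
It also fails if it takes over 115 s, if anything falls off the work surface, if the arm or the gripper's body presses on something with over 40 N, if the wrist force passes 120 N, or if a joint passes its speed limit or range.

## Working session

There is one attempt and no reset: what is moved stays moved. The work goes in short steps, Python scripts to look and compute and a tool call to move; the robot and the scene stay as the last step left them, time stands still between calls to the robot, and variables do not carry over. Pictures are saved under pics/ and viewed, at most 14 in all, crops included, and the job is handed in when it is done.

Besides the shell and the picture viewer there is one more tool, called after ">>>" as a command line: name --argument value ..., lists and objects as JSON in quotes. servo_tool: Moves the arm, as the interface text tells. Its arguments: {"type":"object","properties":{"commands":{"type":"array","items":{"type":"number"}},"grip_force":{"type":"number"}},"required":["commands"]}

```bash
mkdir -p pics
python3 - <<'E'
from cell import manip
import cv2,numpy as np
for n in("top","side"):
    f=manip.grab_frame(n); cv2.imwrite(f"pics/{n}0.png",f["pixels"][:,:,::-1]); np.savez(f"{n}0.npz",**f)
    print(n,f["fov_y"],f["cx"],f["cy"],f["rvec"],f["tvec"],(f["range_z"]>0).mean())
s=manip.sense();print(s)
E
```

```text
top 52.65551942034216 319.28008456947015 247.06025931887729 [ 2.13366219 -2.10513347  0.1965274 ] [0.00785335 0.5271979  0.75452688] 0.9959830729166667
side 47.18576742757283 323.0096559364467 231.9062359500526 [ 0.53492316 -2.78478127  1.03245564] [0.50448416 0.17895636 1.09351507] 0.9959733072916667
{'clock': 0.1, 'q': array([-1.21462886e+00,  4.91504521e-01,  1.55934689e+00,  8.65901754e-06,
        1.09171729e+00, -1.05606142e-01]), 'dq': array([-0.00159174, -0.00161104, -0.0015746 , -0.00048933,  0.00066334,
       -0.00199077]), 'effort': array([ 2.16122789e-03, -6.19447732e+01, -2.62026608e+01, -1.09505063e-04,
        2.96328413e-03,  2.67268337e-05]), 'eef_pos': array([ 0.27841516, -0.5593587 ,  0.23079726]), 'ee_rot': array([-3.05728465e+00, -7.18696906e-01,  1.79546111e-04]), 'contact_force': array([-0.47112847,  0.55452315, -0.32526411]), 'moment': array([-0.00656034,  0.00474687, -0.03835641]), 'grasp_force': 0.0, 'grip_width': 0.08526242455311492}
```

View pics/top0.png

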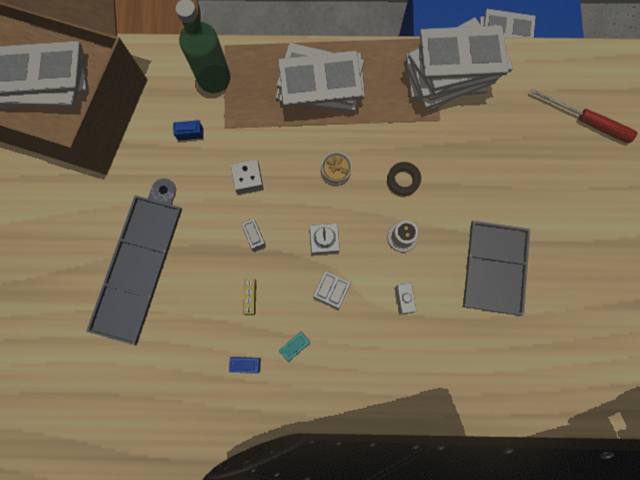

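View pics/side0.png

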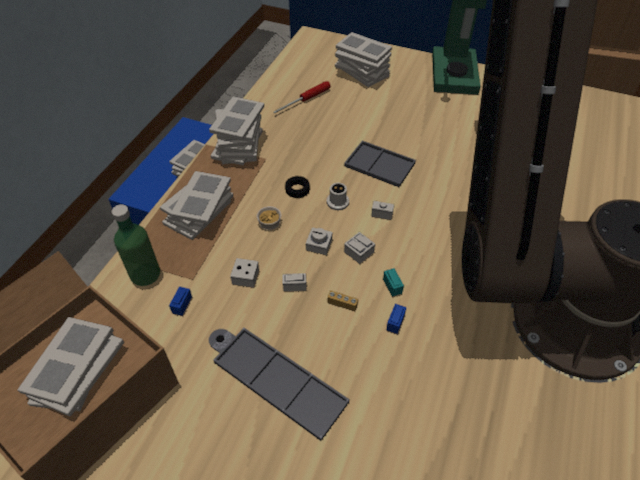

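The top view has image up roughly along +x and left along +y. The long tray is at (134,270) with its tab at (163,190). The short tray is at (497,268), and its wider pocket is nearer the robot, at (494,287). The parts are:
- socket (247,176)
- rocker switch (253,234)
- terminal strip (250,297)
- regulator (324,238)
- lamp holder (404,234)
- bell push (405,298) and double switch (332,290), which stay put

The side view shows the same parts, all upright.

```bash
cat > h.py <<'E'
import numpy as np,cv2
def load(n): return dict(np.load(n))
def cal(f):
    h=f["pixels"].shape[0]; F=h/2/np.tan(np.radians(float(f["fov_y"]))/2)
    R=cv2.Rodrigues(np.asarray(f["rvec"]))[0]; return F,float(f["cx"]),float(f["cy"]),R,np.asarray(f["tvec"])
def ray(f,uv,z):
    "cast pixels onto plane z"
    F,cx,cy,R,t=cal(f); uv=np.asarray(uv,float).reshape(-1,2)
    d=np.c_[(uv[:,0]-cx)/F,(uv[:,1]-cy)/F,np.ones(len(uv))]@R; c=-R.T@t
    return c+d*((z-c[2])/d[:,2])[:,None]
def cloud(f):
    F,cx,cy,R,t=cal(f); Z=f["range_z"].astype(float); v,u=np.indices(Z.shape)
    P=np.stack([(u-cx)/F*Z,(v-cy)/F*Z,Z],-1); W=(P-t)@R; W[Z<=0]=np.nan; return W
def proj(f,P):
    F,cx,cy,R,t=cal(f); c=np.asarray(P)@R.T+t; return np.c_[c[:,0]/c[:,2]*F+cx,c[:,1]/c[:,2]*F+cy]
def rect(P):
    (c,wh,a)=cv2.minAreaRect(np.asarray(P[:,:2]*1000,np.float32)); 
    if wh[0]<wh[1]: wh=wh[::-1]; a+=90
    return np.round(c,1),np.round(wh,1),round((a+90)%180-90,1)
E
cat > m.py <<'E'
from h import *
T=load("top0.npz");S=load("side0.npz");CT=cloud(T);CS=cloud(S)
seeds=dict(socket=(247,176),rocker=(253,234),strip=(250,297),reg=(324,238),lamp=(404,234),bell=(405,298),dbl=(332,290))
body=dict(socket=30,rocker=30,strip=22,reg=26,lamp=46,bell=30,dbl=30)
for n,(u,v) in seeds.items():
    c=np.nanmedian(CT[v-2:v+3,u-2:u+3].reshape(-1,3),0)
    for nm,C in(("T",CT),("S",CS)):
        P=C.reshape(-1,3); P=P[(np.hypot(P[:,0]-c[0],P[:,1]-c[1])<.042)]; 
        fl=np.median(P[P[:,2]<.006][:,2]); 
        Q=P[P[:,2]>.008]; h=np.percentile(Q[:,2],[50,75,90,99])*1000
        B=P[P[:,2]>(body[n]-6)/1000]
        print(n,nm,"floor",round(fl*1e3,1),"h",h.round(1),"rect",*rect(B),len(B))
E
python3 m.py
python3 - <<'E'
from h import *
for k in("top0","side0"):
    T=load(k+".npz");C=cloud(T)
    g=T["pixels"].astype(int)
    if k=="top0":
        m=(np.ptp(g,axis=2)<25)&(g.max(2)<130)
        n,l,st,ce=cv2.connectedComponentsWithStats(m.astype(np.uint8))
        for i in range(1,n):
            if 200<st[i,4]<15000: 
                P=C[l==i]; print(st[i],ce[i].round(),np.nanpercentile(P[:,2],[5,50,95]).round(4))
E
```

```text
socket T floor 0.2 h [29.9 31.1 32.  33.4] rect [658.6 145.4] [49.6 48.2] 12.2 744
socket S floor 1.1 h [30.3 31.9 33.2 35.4] rect [659.8 145.9] [52.3 48.9] -78.1 488
rocker T floor 0.3 h [31.3 33.2 35.1 36.9] rect [553.2 129.7] [48.3 24.3] 24.4 397
rocker S floor 1.1 h [30.4 33.2 35.1 37.4] rect [553.8 130.3] [47.1 27.3] 23.6 269
strip T floor 0.2 h [22.5 23.6 24.6 26.2] rect [446.3 132.5] [59.4 17.6] 1.7 394
strip S floor 1.3 h [22.4 24.2 25.5 27.8] rect [447.1 133.3] [59.6 21.3] 2.8 275
reg T floor 0.2 h [27.2 39.1 41.  42.8] rect [547.8   6.9] [48.9 48.3] 5.0 780
reg S floor 1.2 h [27.4 38.2 41.4 43.6] rect [548.7   8. ] [51.5 48.3] -83.6 420
lamp T floor 0.3 h [45.4 47.2 48.3 50.3] rect [ 555.4 -130.7] [39.2 39. ] -44.7 445
lamp S floor 1.4 h [36.7 47.1 49.2 51.2] rect [ 556.3 -130. ] [40.4 39.6] -26.6 201
bell T floor 0.4 h [30.4 31.7 33.8 37.2] rect [ 446.2 -131.5] [48.3 24.6] 8.2 432
bell S floor 1.1 h [29.5 31.8 33.8 37.6] rect [ 447.2 -131.2] [48.5 28.9] 10.7 199
dbl T floor 0.4 h [31.8 33.7 35.1 37.4] rect [459.2  -7. ] [48.6 48.2] -24.0 827
dbl S floor 1.3 h [30.9 33.7 35
[... 590 characters left out ...]
0.1241]
[   0   41   89   71 1468] [52. 89.] [0.0989 0.1235 0.1352]
[ 38  50  35  30 889] [55. 64.] [0.1284 0.1317 0.1347]
[  0  53  30  29 781] [14. 67.] [0.1283 0.1315 0.1345]
[324  60  32  30 776] [340.  74.] [0.0605 0.0626 0.0648]
[285  64  32  30 794] [300.  79.] [0.0604 0.0626 0.0649]
[276  82  89  32 868] [325. 103.] [0.0031 0.0269 0.0625]
[321 152  30  32 217] [335. 169.] [0.0065 0.0222 0.0254]
[387 162  34  34 669] [403. 179.] [0.0074 0.0178 0.0204]
[  86  178   96  167 7905] [136. 265.] [0.0009 0.0036 0.0126]
[ 463  221   67   95 5286] [497. 268.] [0.0012 0.004  0.0132]
[398 223  18  18 231] [406. 231.] [0.0449 0.0471 0.0494]
[387 227  28  26 232] [399. 243.] [0.0054 0.0146 0.0462]
```

Run:
```python
from h import *
T=load("top0.npz");S=load("side0.npz");CT=cloud(T);CS=cloud(S)
g=T["pixels"].astype(int); m=((np.ptp(g,axis=2)<25)&(g.max(2)<130)).astype(np.uint8)
n,l,st,ce=cv2.connectedComponentsWithStats(m)
def mu(a): return np.array([np.cos(a),np.sin(a)])
for nm,pt in(("long",(136,275)),("short",(497,280))):
    L=(l==l[pt[1],pt[0]]).astype(np.uint8)
    if nm=="long": L=cv2.morphologyEx(L,cv2.MORPH_OPEN,np.ones((33,33)))
    L=cv2.morphologyEx(L,cv2.MORPH_CLOSE,np.ones((7,7)))
    cn=max(cv2.findContours(L,cv2.RETR_EXTERNAL,cv2.CHAIN_APPROX_NONE)[0],key=cv2.contourArea)
    r=rect(ray(T,cn[:,0]+0.0,.012)); print(nm,"ray@12mm",*r)
    # depth rim points, both views
    c=r[0]/1000; a=np.radians(r[2]); ex=mu(a); ey=np.array([-ex[1],ex[0]])
    for C in(CT,CS):
        P=C.reshape(-1,3);P=P[~np.isnan(P[:,0])];d=P[:,:2]-c; x=d@ex;y=d@ey
        ins=(abs(x)<r[1][0]/2000+.004)&(abs(y)<r[1][1]/2000+.004)
        rim=ins&(P[:,2]>.0085)
        fl=ins&(P[:,2]<.0085)&(abs(y)<.03)&(abs(x)<r[1][0]/2000-.01)
        print(" rim",*rect(P[rim]),np.median(P[rim][:,2]).round(4),"floor",np.median(P[fl][:,2]).round(4))
        q=rim&(abs(y)<.03); h,e=np.histogram(x[q],np.arange(-.13,.131,.004)); print("  div x:",[(round(e[i]*1e3+2),h[i]) for i in range(len(h)) if h[i]>4])
# obstacles
for nm,C in(("T",CT),("S",CS)):
  P=C.reshape(-1,3);P=P[P[:,2]>.05]
  for z in(.05,.07,.09):
    Q=P[(P[:,2]>z)&(P[:,1]>.15)&(P[:,0]>.35)]
    for p in((.625,.30),(.55,.28)): 
        d=np.hypot(Q[:,0]-p[0],Q[:,1]-p[1]); i=d.argmin(); print(nm,z,p,d[i].round(3),Q[i].round(3))
```

```text
long ray@12mm [499.4 331.6] [258.7  90.3] -14.3
 rim [498.5 333. ] [258.7  88.8] -14.1 0.0118 floor 0.0031
  div x: [(-128, np.int64(90)), (-48, np.int64(58)), (-44, np.int64(21)), (32, np.int64(37)), (36, np.int64(44)), (112, np.int64(15)), (116, np.int64(70))]
 rim [499.9 332.9] [261.4  88.8] -14.2 0.0126 floor 0.0042
  div x: [(-128, np.int64(79)), (-124, np.int64(19)), (-48, np.int64(66)), (-44, np.int64(36)), (32, np.int64(36)), (36, np.int64(57)), (112, np.int64(12)), (116, np.int64(68)), (120, np.int64(11))]
short ray@12mm [ 503.3 -290.9] [153.9 103.7] -7.9
 rim [ 503.3 -293. ] [152.9 102.2] -7.8 0.0122 floor 0.0035
  div x: [(-76, np.int64(47)), (-72, np.int64(45)), (12, np.int64(62)), (16, np.int64(37)), (72, np.int64(61)), (76, np.int64(40))]
 rim [ 504.3 -292.6] [153.9 107.4] -7.7 0.0122 floor 0.0042
  div x: [(-76, np.int64(12)), (-72, np.int64(23)), (12, np.int64(17)), (16, np.int64(22)), (72, np.int64(19)), (76, np.int64(19))]
T 0.05 (0.625, 0.3) 0.11 [0.665 0.402 0.126]
T 0.05 (0.55, 0.28) 0.168 [0.665 0.402 0.126]
T 0.07 (0.625, 0.3) 0.11 [0.665 0.402 0.126]
T 0.07 (0.55, 0.28) 0.168 [0.665 0.402 0.126]
T 0.09 (0.625, 0.3) 0.11 [0.665 0.402 0.126]
T 0.09 (0.55, 0.28) 0.168 [0.665 0.402 0.126]
S 0.05 (0.625, 0.3) 0.111 [0.667 0.403 0.093]
S 0.05 (0.55, 0.28) 0.17 [0.665 0.405 0.065]
S 0.07 (0.625, 0.3) 0.111 [0.667 0.403 0.093]
S 0.07 (0.55, 0.28) 0.17 [0.665 0.405 0.073]
S 0.09 (0.625, 0.3) 0.111 [0.667 0.403 0.093]
S 0.09 (0.55, 0.28) 0.17 [0.666 0.404 0.12 ]
```

Both views agree to about 1 mm. Next is a small helper that prints the travel still needed in tool axes and shares.

```bash
cat > go.py <<'E'
import sys; from cell import manip; import numpy as np; from scipy.spatial.transform import Rotation as Rn
s=manip.sense(); R=Rn.from_rotvec(s["ee_rot"]).as_matrix(); p=s["eef_pos"]*1000
yaw=np.degrees(np.arctan2(R[1,0],R[0,0]))
print("t",round(s["clock"],2),"p",p.round(1),"yaw",yaw.round(1),"tilt",np.degrees(R[:2,2]).round(2),"w",round(s["grip_width"]*1e3,1),"q6",np.degrees(s["q"][5]).round(0))
for a in sys.argv[1:]:
    x,y,z,w=map(float,a.split(",")); th=np.radians(w); d=np.array([x,y,z])-p
    print(a,"| turn az total",round((yaw-w)/6,2),"| then x,y,z shares",np.round([(d[0]*np.cos(th)+d[1]*np.sin(th))/20,(d[0]*np.sin(th)-d[1]*np.cos(th))/20,-d[2]/20],2))
E
python3 go.py 555.8,-130.4,100,26.5
```

```text
t 0.1 p [ 278.4 -559.4  230.8] yaw 26.5 tilt [-0.02  0.05] w 85.3 q6 -6.0
555.8,-130.4,100,26.5 | turn az total -0.01 | then x,y,z shares [ 21.98 -13.01   6.54]
```

>>> servo_tool --commands '[0, 0, 0, 0.9, -0.54, 0.25, 1, 0, 0, 0, 0.9, -0.54, 0.25, 1, 0, 0, 0, 0.9, -0.54, 0.25, 1, 0, 0, 0, 0.9, -0.54, 0.25, 1, 0, 0, 0, 0.9, -0.54, 0.25, 1, 0, 0, 0, 0.9, -0.54, 0.25, 1, 0, 0, 0, 0.9, -0.54, 0.25, 1, 0, 0, 0, 0.9, -0.54, 0.25, 1, 0, 0, 0, 0.9, -0.54, 0.25, 1, 0, 0, 0, 0.9, -0.54, 0.25, 1, 0, 0, 0, 0.9, -0.54, 0.25, 1, 0, 0, 0, 0.9, -0.54, 0.25, 1]' --grip_force 40

```text
clock: 1.1
eef_pos: [0.4145, -0.3463, 0.1709]
ee_rot: [-3.058, -0.719, 0.0]
contact_force: [0.4, -1.0, -0.0]
grip_width: 0.085
grasp_force: 0.0
```

>>> servo_tool --commands '[0, 0, 0, 0.9, -0.54, 0.25, 0.5, 0, 0, 0, 0.9, -0.54, 0.25, 0.5, 0, 0, 0, 0.9, -0.54, 0.25, 0.5, 0, 0, 0, 0.9, -0.54, 0.25, 0.5, 0, 0, 0, 0.9, -0.54, 0.25, 0.5, 0, 0, 0, 0.9, -0.54, 0.25, 0.5, 0, 0, 0, 0.9, -0.54, 0.25, 0.5, 0, 0, 0, 0.9, -0.54, 0.25, 0.5, 0, 0, 0, 0.9, -0.54, 0.25, 0.5, 0, 0, 0, 0.9, -0.54, 0.25, 0.5, 0, 0, 0, 0, 0, 0, 0.5, 0, 0, 0, 0, 0, 0, 0.5]'

```text
clock: 2.1
eef_pos: [0.5272, -0.1697, 0.1209]
ee_rot: [-3.057, -0.722, 0.001]
contact_force: [-1.2, -0.5, -0.4]
grip_width: 0.0642
grasp_force: 0.0
```

```bash
python3 go.py 555.8,-130.4,20,26.5
```

```text
t 2.1 p [ 527.2 -169.7  120.9] yaw 26.6 tilt [-0.05  0.01] w 64.2 q6 39.0
555.8,-130.4,20,26.5 | turn az total 0.01 | then x,y,z shares [ 2.15 -1.12  5.04]
```

>>> servo_tool --commands '[0, 0, 0, 0.72, -0.37, 0, 0.5, 0, 0, 0, 0.72, -0.37, 0, 0.5, 0, 0, 0, 0.72, -0.37, 0, 0.5, 0, 0, 0, 0, 0, 1, 0.5, 0, 0, 0, 0, 0, 1, 0.5, 0, 0, 0, 0, 0, 1, 0.5, 0, 0, 0, 0, 0, 1, 0.5, 0, 0, 0, 0, 0, 1, 0.5, 0, 0, 0, 0, 0, 0.35, 0.5, 0, 0, 0, 0, 0, 0, 0.5]'

```text
clock: 2.93
eef_pos: [0.555, -0.1319, 0.013]
ee_rot: [-3.057, -0.717, 0.004]
contact_force: [-0.7, -0.7, 1.2]
grip_width: 0.0644
grasp_force: 0.0
```

>>> servo_tool --commands '[0, 0, 0, 0, 0, 0, -1, 0, 0, 0, 0, 0, 0, -1, 0, 0, 0, 0, 0, 0, -1, 0, 0, 0, 0, 0, 0, -1, 0, 0, 0, 0, 0, 0, -1, 0, 0, 0, 0, 0, 0, -1]'

```text
clock: 3.43
eef_pos: [0.5565, -0.1317, 0.0156]
ee_rot: [3.057, 0.719, 0.003]
contact_force: [-1.3, -2.2, 7.7]
grip_width: 0.038
grasp_force: 40.7
```

```bash
python3 go.py 572,314,104,26.5
```

```text
t 3.43 p [ 556.5 -131.7   15.6] yaw 26.5 tilt [ 0.12 -0.06] w 38.0 q6 44.0
572,314,104,26.5 | turn az total -0.01 | then x,y,z shares [ 10.64 -19.6   -4.42]
```

>>> servo_tool --commands '[0, 0, 0, 0, 0, -0.5, -1, 0, 0, 0, 0, 0, -1, -1, 0, 0, 0, 0, 0, -1, -1, 0, 0, 0, 0, 0, -1, -1, 0, 0, 0, 0, 0, -1, -1, 0, 0, 0, 0.5, -0.9, 0, -1, 0, 0, 0, 0.5, -0.9, 0, -1, 0, 0, 0, 0.5, -0.9, 0, -1, 0, 0, 0, 0.5, -0.9, 0, -1, 0, 0, 0, 0.5, -0.9, 0, -1, 0, 0, 0, 0.5, -0.9, 0, -1]'

```text
clock: 4.35
eef_pos: [0.5615, -0.0068, 0.1053]
ee_rot: [3.058, 0.719, 0.001]
contact_force: [0.8, 0.9, -0.6]
grip_width: 0.0381
grasp_force: 40.3
```

>>> servo_tool --commands '[0, 0, 0, 0.5, -0.9, 0, -1, 0, 0, 0, 0.5, -0.9, 0, -1, 0, 0, 0, 0.5, -0.9, 0, -1, 0, 0, 0, 0.5, -0.9, 0, -1, 0, 0, 0, 0.5, -0.9, 0, -1, 0, 0, 0, 0.5, -0.9, 0, -1, 0, 0, 0, 0.5, -0.9, 0, -1, 0, 0, 0, 0.5, -0.9, 0, -1, 0, 0, 0, 0.5, -0.9, 0, -1, 0, 0, 0, 0.5, -0.9, 0, -1, 0, 0, 0, 0.5, -0.9, 0, -1, 0, 0, 0, 0.5, -0.9, 0, -1]'

```text
clock: 5.35
eef_pos: [0.5725, 0.2401, 0.1053]
ee_rot: [-3.058, -0.719, -0.001]
contact_force: [0.3, 0.5, 0.3]
grip_width: 0.0383
grasp_force: 40.3
```

```bash
python3 go.py 572,314,19,26.5;  python3 - <<'E'
from cell import manip
import cv2
cv2.imwrite("pics/side1.png",cv2.resize(manip.grab_frame("side")["pixels"][180:460,100:460,::-1],None,fx=2,fy=2))
E
```

```text
t 5.35 p [572.5 240.1 105.3] yaw 26.5 tilt [0.03 0.01] w 38.3 q6 80.0
572,314,19,26.5 | turn az total -0.01 | then x,y,z shares [ 1.62 -3.32  4.31]
```

View pics/side1.png

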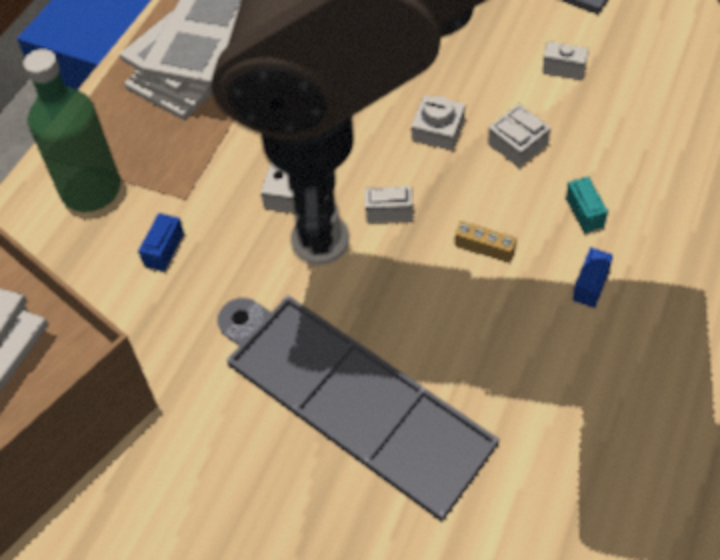

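The crop shows the lamp holder upright between the fingers, with its flange at (320,243), to the right of the tab at (240,318).

>>> servo_tool --commands '[0, 0, 0, 0.4, -0.83, 0, -1, 0, 0, 0, 0.4, -0.83, 0, -1, 0, 0, 0, 0.4, -0.83, 0, -1, 0, 0, 0, 0.4, -0.83, 0, -1, 0, 0, 0, 0, 0, 0.9, -1, 0, 0, 0, 0, 0, 0.9, -1, 0, 0, 0, 0, 0, 0.9, -1, 0, 0, 0, 0, 0, 0.9, -1, 0, 0, 0, 0, 0, 0.5, -1, 0, 0, 0, 0, 0, 0.2, -1, 0, 0, 0, 0, 0, 0, -1]'

```text
clock: 6.32
eef_pos: [0.5716, 0.3126, 0.0192]
ee_rot: [3.058, 0.719, -0.001]
contact_force: [-0.2, 0.4, -0.6]
grip_width: 0.0381
grasp_force: 40.4
```

```bash
python3 go.py 572,314,18,26.5
```

```text
t 6.32 p [571.6 312.6  19.2] yaw 26.5 tilt [-0.02 -0.01] w 38.1 q6 86.0
572,314,18,26.5 | turn az total -0.01 | then x,y,z shares [ 0.05 -0.06  0.06]
```

>>> servo_tool --commands '[0, 0, 0, 0, 0, 0.05, -1, 0, 0, 0, 0, 0, 0.02, -1, 0, 0, 0, 0, 0, 0, -1]'

```text
clock: 6.57
eef_pos: [0.5721, 0.3128, 0.0186]
ee_rot: [-3.058, -0.719, -0.002]
contact_force: [-3.0, -0.8, 9.2]
grip_width: 0.0382
grasp_force: 41.4
```

>>> servo_tool --commands '[0, 0, 0, 0, 0, 0, 0.4, 0, 0, 0, 0, 0, 0, 0.4, 0, 0, 0, 0, 0, 0, 0.4, 0, 0, 0, 0, 0, 0, 0.4, 0, 0, 0, 0, 0, -0.5, 0.4, 0, 0, 0, 0, 0, -1, 0.4, 0, 0, 0, 0, 0, -1, 0.4, 0, 0, 0, 0, 0, -1, 0.4, 0, 0, 0, 0, 0, -0.5, 0.4, 0, 0, 0, 0, 0, 0, 0.4]'

```text
clock: 7.4
eef_pos: [0.5727, 0.3131, 0.0996]
ee_rot: [-3.058, -0.719, -0.006]
contact_force: [0.1, -0.5, -0.2]
grip_width: 0.0597
grasp_force: 0.0
```

```bash
python3 go.py 548.2,7.4,9,5
```

```text
t 7.4 p [572.7 313.1  99.6] yaw 26.5 tilt [0.22 0.09] w 59.7 q6 86.0
548.2,7.4,9,5 | turn az total 3.58 | then x,y,z shares [-2.55 15.12  4.53]
```

>>> servo_tool --commands '[0, 0, 0.9, 0, 0, 0, 0.4, 0, 0, 0.9, 0, 0, 0, 0.4, 0, 0, 0.9, 0, 0, 0, 0.4, 0, 0, 0.88, 0, 0, 0, 0.4, 0, 0, 0, -0.15, 0.9, 0, 0.4, 0, 0, 0, -0.15, 0.9, 0, 0.4, 0, 0, 0, -0.15, 0.9, 0, 0.4, 0, 0, 0, -0.15, 0.9, 0, 0.4, 0, 0, 0, -0.15, 0.9, 0, 0.4, 0, 0, 0, -0.15, 0.9, 0, 0.4, 0, 0, 0, -0.15, 0.9, 0, 0.4, 0, 0, 0, -0.15, 0.9, 0, 0.4]'

```text
clock: 8.4
eef_pos: [0.5598, 0.1662, 0.0959]
ee_rot: [3.138, 0.137, -0.002]
contact_force: [0.2, 0.7, 1.1]
grip_width: 0.0599
grasp_force: 0.0
```

```bash
python3 go.py 548.2,7.4,9,5
python3 - <<'E'
from cell import manip
import cv2
cv2.imwrite("pics/side2.png",cv2.resize(manip.grab_frame("side")["pixels"][180:460,100:460,::-1],None,fx=2,fy=2))
E
```

```text
t 8.4 p [559.8 166.2  95.9] yaw 5.0 tilt [-0.08 -0.02] w 59.9 q6 95.0
548.2,7.4,9,5 | turn az total -0.0 | then x,y,z shares [-1.27  7.86  4.34]
```

View pics/side2.png

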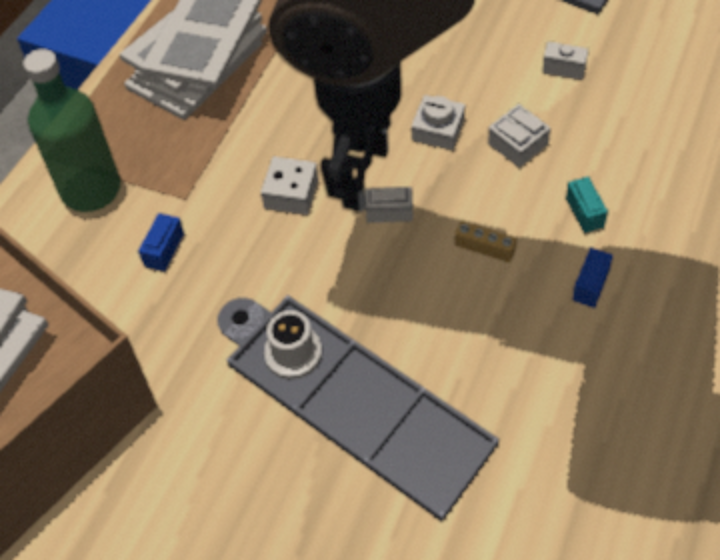

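The crop shows the lamp holder upright in the tab-end pocket at (292,350), with the other parts undisturbed.

>>> servo_tool --commands '[0, 0, 0, -0.14, 0.87, 0, 0.5, 0, 0, 0, -0.14, 0.87, 0, 0.5, 0, 0, 0, -0.14, 0.87, 0, 0.5, 0, 0, 0, -0.14, 0.87, 0, 0.5, 0, 0, 0, -0.14, 0.87, 0, 0.5, 0, 0, 0, -0.14, 0.87, 0, 0.5, 0, 0, 0, -0.14, 0.87, 0, 0.5, 0, 0, 0, -0.14, 0.87, 0, 0.5, 0, 0, 0, -0.14, 0.87, 0, 0.5, 0, 0, 0, 0, 0, 0, 0.5]'

```text
clock: 9.28
eef_pos: [0.5485, 0.0069, 0.0961]
ee_rot: [3.139, 0.133, -0.002]
contact_force: [-0.0, -0.3, -1.0]
grip_width: 0.0641
grasp_force: 0.0
```

```bash
python3 go.py 548.2,7.4,8,5
```

```text
t 9.28 p [548.5   6.9  96.1] yaw 4.9 tilt [-0.07 -0.01] w 64.1 q6 79.0
548.2,7.4,8,5 | turn az total -0.02 | then x,y,z shares [-0.01 -0.03  4.41]
```

>>> servo_tool --commands '[0, 0, 0, 0, 0, 1, 0.5, 0, 0, 0, 0, 0, 1, 0.5, 0, 0, 0, 0, 0, 1, 0.5, 0, 0, 0, 0, 0, 1, 0.5, 0, 0, 0, 0, 0, 0.4, 0.5, 0, 0, 0, 0, 0, 0, 0.5, 0, 0, 0, 0, 0, 0, -1, 0, 0, 0, 0, 0, 0, -1, 0, 0, 0, 0, 0, 0, -1, 0, 0, 0, 0, 0, 0, -1, 0, 0, 0, 0, 0, 0, -1]'

```text
clock: 10.2
eef_pos: [0.5492, 0.0089, 0.0096]
ee_rot: [3.138, 0.136, 0.002]
contact_force: [0.7, -0.2, 3.7]
grip_width: 0.0469
grasp_force: 42.6
```

```bash
python3 go.py 493.4,333.9,98,-14.2
```

```text
t 10.2 p [549.2   8.9   9.6] yaw 5.0 tilt [ 0.07 -0.01] w 46.9 q6 79.0
493.4,333.9,98,-14.2 | turn az total 3.2 | then x,y,z shares [ -6.69 -15.07  -4.42]
```

>>> servo_tool --commands '[0, 0, 0, 0, 0, -0.5, -1, 0, 0, 0.8, 0, 0, -1, -1, 0, 0, 0.8, 0, 0, -1, -1, 0, 0, 0.8, 0, 0, -1, -1, 0, 0, 0.8, 0, 0, -1, -1, 0, 0, 0, -0.37, -0.84, 0, -1, 0, 0, 0, -0.37, -0.84, 0, -1, 0, 0, 0, -0.37, -0.84, 0, -1, 0, 0, 0, -0.37, -0.84, 0, -1, 0, 0, 0, -0.37, -0.84, 0, -1, 0, 0, 0, -0.37, -0.84, 0, -1, 0, 0, 0, -0.37, -0.84, 0, -1]'

```text
clock: 11.2
eef_pos: [0.5273, 0.1365, 0.0998]
ee_rot: [-3.117, 0.389, -0.001]
contact_force: [0.7, -0.1, -1.1]
grip_width: 0.0471
grasp_force: 42.2
```

>>> servo_tool --commands '[0, 0, 0, -0.37, -0.84, 0, -1, 0, 0, 0, -0.37, -0.84, 0, -1, 0, 0, 0, -0.37, -0.84, 0, -1, 0, 0, 0, -0.37, -0.84, 0, -1, 0, 0, 0, -0.37, -0.84, 0, -1, 0, 0, 0, -0.37, -0.84, 0, -1, 0, 0, 0, -0.37, -0.84, 0, -1, 0, 0, 0, -0.37, -0.84, 0, -1, 0, 0, 0, -0.37, -0.84, 0, -1, 0, 0, 0, -0.37, -0.84, 0, -1, 0, 0, 0, 0, 0, 0, -1]'

```text
clock: 12.12
eef_pos: [0.4965, 0.3192, 0.0998]
ee_rot: [-3.117, 0.386, -0.001]
contact_force: [0.4, 1.0, -0.8]
grip_width: 0.047
grasp_force: 42.1
```

```bash
python3 go.py 493.4,333.9,13.5,-14.2
```

```text
t 12.12 p [496.5 319.2  99.8] yaw -14.1 tilt [0.06 0.04] w 47.0 q6 130.0
493.4,333.9,13.5,-14.2 | turn az total 0.01 | then x,y,z shares [-0.33 -0.68  4.31]
```

>>> servo_tool --commands '[0, 0, 0, -0.33, -0.68, 0, -1, 0, 0, 0, 0, 0, 0.9, -1, 0, 0, 0, 0, 0, 0.9, -1, 0, 0, 0, 0, 0, 0.9, -1, 0, 0, 0, 0, 0, 0.9, -1, 0, 0, 0, 0, 0, 0.5, -1, 0, 0, 0, 0, 0, 0.2, -1, 0, 0, 0, 0, 0, 0.05, -1, 0, 0, 0, 0, 0, 0, -1]'

```text
clock: 12.87
eef_pos: [0.4941, 0.3315, 0.0127]
ee_rot: [-3.117, 0.389, -0.0]
contact_force: [-0.2, -0.9, -0.6]
grip_width: 0.047
grasp_force: 42.1
```

```bash
python3 go.py 493.4,333.9,12.5,-14.2
```

```text
t 12.87 p [494.1 331.5  12.7] yaw -14.2 tilt [0.01 0.  ] w 47.0 q6 132.0
493.4,333.9,12.5,-14.2 | turn az total -0.01 | then x,y,z shares [-0.06 -0.11  0.01]
```

>>> servo_tool --commands '[0, 0, 0, -0.05, -0.1, 0, -1, 0, 0, 0, 0, 0, 0.05, -1, 0, 0, 0, 0, 0, 0.02, -1, 0, 0, 0, 0, 0, 0, -1]'

```text
clock: 13.2
eef_pos: [0.4939, 0.3341, 0.0125]
ee_rot: [-3.116, 0.389, -0.002]
contact_force: [-4.1, -2.6, 17.9]
grip_width: 0.0474
grasp_force: 44.3
```

>>> servo_tool --commands '[0, 0, 0, 0, 0, 0, 0.4, 0, 0, 0, 0, 0, 0, 0.4, 0, 0, 0, 0, 0, 0, 0.4, 0, 0, 0, 0, 0, 0, 0.4, 0, 0, 0, 0, 0, -0.5, 0.4, 0, 0, 0, 0, 0, -1, 0.4, 0, 0, 0, 0, 0, -1, 0.4, 0, 0, 0, 0, 0, -1, 0.4, 0, 0, 0, 0, 0, -0.8, 0.4, 0, 0, 0, 0, 0, 0, 0.4]'

```text
clock: 14.03
eef_pos: [0.4947, 0.3344, 0.1001]
ee_rot: [-3.115, 0.388, -0.006]
contact_force: [-0.5, 0.9, 0.5]
grip_width: 0.0596
grasp_force: 0.0
```

```bash
python3 go.py 553.5,130,8,24
```

```text
t 14.03 p [494.7 334.4 100.1] yaw -14.2 tilt [0.25 0.13] w 59.6 q6 132.0
553.5,130,8,24 | turn az total -6.37 | then x,y,z shares [-1.47 10.53  4.61]
```

>>> servo_tool --commands '[0, 0, -0.9, 0, 0, 0, 0.1, 0, 0, -0.9, 0, 0, 0, 0.1, 0, 0, -0.9, 0, 0, 0, 0.1, 0, 0, -0.9, 0, 0, 0, 0.1, 0, 0, -0.9, 0, 0, 0, 0.1, 0, 0, -0.9, 0, 0, 0, 0.1, 0, 0, -0.95, 0, 0, 0, 0.1, 0, 0, 0, -0.12, 0.88, 0, 0.1, 0, 0, 0, -0.12, 0.88, 0, 0.1, 0, 0, 0, -0.12, 0.88, 0, 0.1, 0, 0, 0, -0.12, 0.88, 0, 0.1]'

```text
clock: 14.95
eef_pos: [0.5131, 0.2647, 0.0962]
ee_rot: [3.073, 0.65, -0.001]
contact_force: [-0.8, 0.7, -0.2]
grip_width: 0.0471
grasp_force: 0.0
```

>>> servo_tool --commands '[0, 0, 0, -0.12, 0.88, 0, 0.1, 0, 0, 0, -0.12, 0.88, 0, 0.1, 0, 0, 0, -0.12, 0.88, 0, 0.1, 0, 0, 0, -0.12, 0.88, 0, 0.1, 0, 0, 0, -0.12, 0.88, 0, 0.1, 0, 0, 0, -0.12, 0.88, 0, 0.1, 0, 0, 0, -0.12, 0.88, 0, 0.1, 0, 0, 0, 0, 0, 0, 0.1]'

```text
clock: 15.62
eef_pos: [0.5484, 0.1437, 0.0963]
ee_rot: [3.074, 0.647, -0.0]
contact_force: [0.3, 0.3, -0.5]
grip_width: 0.0469
grasp_force: 0.0
```

```bash
python3 go.py 553.5,130,10,24
```

```text
t 15.62 p [548.4 143.7  96.3] yaw 23.8 tilt [-0.01 -0.02] w 46.9 q6 74.0
553.5,130,10,24 | turn az total -0.04 | then x,y,z shares [-0.04  0.73  4.31]
```

>>> servo_tool --commands '[0, 0, 0, -0.04, 0.75, 0, 0.1, 0, 0, 0, 0, 0, 1, 0.1, 0, 0, 0, 0, 0, 1, 0.1, 0, 0, 0, 0, 0, 1, 0.1, 0, 0, 0, 0, 0, 1, 0.1, 0, 0, 0, 0, 0, 0.3, 0.1, 0, 0, 0, 0, 0, 0, 0.1, 0, 0, 0, 0, 0, 0, -1, 0, 0, 0, 0, 0, 0, -1, 0, 0, 0, 0, 0, 0, -1, 0, 0, 0, 0, 0, 0, -1, 0, 0, 0, 0, 0, 0, -1]'

```text
clock: 16.62
eef_pos: [0.5536, 0.1321, 0.0116]
ee_rot: [3.073, 0.65, 0.003]
contact_force: [0.0, 0.9, 7.1]
grip_width: 0.0231
grasp_force: 40.7
```

```bash
python3 go.py 414.9,353.8,100,75.8
```

```text
t 16.62 p [553.6 132.1  11.6] yaw 23.9 tilt [0.11 0.01] w 23.1 q6 73.0
414.9,353.8,100,75.8 | turn az total -8.65 | then x,y,z shares [ 9.04 -9.44 -4.42]
```

>>> servo_tool --commands '[0, 0, 0, 0, 0, -0.5, -1, 0, 0, -0.96, 0, 0, -1, -1, 0, 0, -0.96, 0, 0, -1, -1, 0, 0, -0.96, 0, 0, -1, -1, 0, 0, -0.96, 0, 0, -1, -1, 0, 0, -0.96, 0, 0, 0, -1, 0, 0, -0.96, 0, 0, 0, -1, 0, 0, -0.96, 0, 0, 0, -1, 0, 0, -0.96, 0, 0, 0, -1, 0, 0, -0.96, 0, 0, 0, -1, 0, 0, 0, 0.7, -0.73, 0, -1, 0, 0, 0, 0.7, -0.73, 0, -1]'

```text
clock: 17.62
eef_pos: [0.5318, 0.166, 0.1013]
ee_rot: [2.481, 1.926, 0.001]
contact_force: [0.4, 1.0, -0.5]
grip_width: 0.0231
grasp_force: 39.7
```

>>> servo_tool --commands '[0, 0, 0, 0.7, -0.73, 0, -1, 0, 0, 0, 0.7, -0.73, 0, -1, 0, 0, 0, 0.7, -0.73, 0, -1, 0, 0, 0, 0.7, -0.73, 0, -1, 0, 0, 0, 0.7, -0.73, 0, -1, 0, 0, 0, 0.7, -0.73, 0, -1, 0, 0, 0, 0.7, -0.73, 0, -1, 0, 0, 0, 0.7, -0.73, 0, -1, 0, 0, 0, 0.7, -0.73, 0, -1, 0, 0, 0, 0.7, -0.73, 0, -1, 0, 0, 0, 0, 0, 0, -1]'

```text
clock: 18.53
eef_pos: [0.4232, 0.34, 0.1013]
ee_rot: [-2.478, -1.931, -0.001]
contact_force: [-0.2, -0.3, -0.5]
grip_width: 0.0228
grasp_force: 39.7
```

```bash
python3 go.py 414.9,353.8,14.6,75.8
```

```text
t 18.53 p [423.2 340.  101.3] yaw 75.8 tilt [0.02 0.03] w 22.8 q6 46.0
414.9,353.8,14.6,75.8 | turn az total 0.01 | then x,y,z shares [ 0.57 -0.57  4.33]
```

>>> servo_tool --commands '[0, 0, 0, 0.6, -0.6, 0, -1, 0, 0, 0, 0, 0, 0.9, -1, 0, 0, 0, 0, 0, 0.9, -1, 0, 0, 0, 0, 0, 0.9, -1, 0, 0, 0, 0, 0, 0.9, -1, 0, 0, 0, 0, 0, 0.5, -1, 0, 0, 0, 0, 0, 0.18, -1, 0, 0, 0, 0, 0, 0.05, -1, 0, 0, 0, 0, 0, 0, -1]'

```text
clock: 19.28
eef_pos: [0.4163, 0.3522, 0.0148]
ee_rot: [2.48, 1.928, 0.0]
contact_force: [0.1, -0.1, -0.4]
grip_width: 0.0229
grasp_force: 39.8
```

```bash
python3 go.py 414.9,353.8,14,75.8
```

```text
t 19.28 p [416.3 352.2  14.8] yaw 75.7 tilt [ 0.01 -0.  ] w 22.9 q6 48.0
414.9,353.8,14,75.8 | turn az total -0.02 | then x,y,z shares [ 0.06 -0.09  0.04]
```

>>> servo_tool --commands '[0, 0, 0, 0, 0, 0.04, -1, 0, 0, 0, 0, 0, 0.02, -1, 0, 0, 0, 0, 0, 0, -1]'

```text
clock: 19.53
eef_pos: [0.4165, 0.3524, 0.0146]
ee_rot: [2.48, 1.928, 0.002]
contact_force: [-3.7, -5.1, 18.1]
grip_width: 0.0228
grasp_force: 42.1
```

>>> servo_tool --commands '[0, 0, 0, 0, 0, 0, -0.1, 0, 0, 0, 0, 0, 0, -0.1, 0, 0, 0, 0, 0, 0, -0.1, 0, 0, 0, 0, 0, 0, -0.1, 0, 0, 0, 0, 0, -0.5, -0.1, 0, 0, 0, 0, 0, -1, -0.1, 0, 0, 0, 0, 0, -1, -0.1, 0, 0, 0, 0, 0, -1, -0.1, 0, 0, 0, 0, 0, -0.7, -0.1, 0, 0, 0, 0, 0, 0, 0.1]'

```text
clock: 20.37
eef_pos: [0.417, 0.3532, 0.0998]
ee_rot: [2.48, 1.928, 0.007]
contact_force: [-0.2, -0.5, 0.7]
grip_width: 0.047
grasp_force: 0.0
```

```bash
python3 go.py 659.2,145.6,10,12
```

```text
t 20.37 p [417.  353.2  99.8] yaw 75.7 tilt [0.22 0.14] w 47.0 q6 48.0
659.2,145.6,10,12 | turn az total 10.62 | then x,y,z shares [ 9.69 12.67  4.49]
```

>>> servo_tool --commands '[0, 0, 0.97, 0, 0, 0, 0.5, 0, 0, 0.97, 0, 0, 0, 0.5, 0, 0, 0.97, 0, 0, 0, 0.5, 0, 0, 0.97, 0, 0, 0, 0.5, 0, 0, 0.97, 0, 0, 0, 0.5, 0, 0, 0.97, 0, 0, 0, 0.5, 0, 0, 0.97, 0, 0, 0, 0.5, 0, 0, 0.97, 0, 0, 0, 0.5, 0, 0, 0.97, 0, 0, 0, 0.5, 0, 0, 0.97, 0, 0, 0, 0.5, 0, 0, 0.92, 0, 0, 0, 0.5]'

```text
clock: 21.28
eef_pos: [0.4159, 0.3524, 0.0963]
ee_rot: [3.125, 0.32, -0.001]
contact_force: [0.1, 0.9, -0.6]
grip_width: 0.0645
grasp_force: 0.0
```

>>> servo_tool --commands '[0, 0, 0, 0.65, 0.85, 0, 0.5, 0, 0, 0, 0.65, 0.85, 0, 0.5, 0, 0, 0, 0.65, 0.85, 0, 0.5, 0, 0, 0, 0.65, 0.85, 0, 0.5, 0, 0, 0, 0.65, 0.85, 0, 0.5, 0, 0, 0, 0.65, 0.85, 0, 0.5, 0, 0, 0, 0.65, 0.85, 0, 0.5, 0, 0, 0, 0.65, 0.85, 0, 0.5, 0, 0, 0, 0.65, 0.85, 0, 0.5, 0, 0, 0, 0.65, 0.85, 0, 0.5, 0, 0, 0, 0.65, 0.85, 0, 0.5, 0, 0, 0, 0.65, 0.85, 0, 0.5]'

```text
clock: 22.28
eef_pos: [0.6116, 0.1846, 0.0962]
ee_rot: [3.124, 0.328, -0.001]
contact_force: [-0.1, -0.0, 0.2]
grip_width: 0.0636
grasp_force: 0.0
```

```bash
python3 go.py 659.2,145.6,10,12
python3 - <<'E'
from cell import manip
import cv2
cv2.imwrite("pics/side3.png",cv2.resize(manip.grab_frame("side")["pixels"][180:460,100:460,::-1],None,fx=2,fy=2))
E
```

```text
t 22.28 p [611.6 184.6  96.2] yaw 12.0 tilt [-0.05 -0.01] w 63.6 q6 89.0
659.2,145.6,10,12 | turn az total -0.0 | then x,y,z shares [1.92 2.4  4.31]
```

View pics/side3.png

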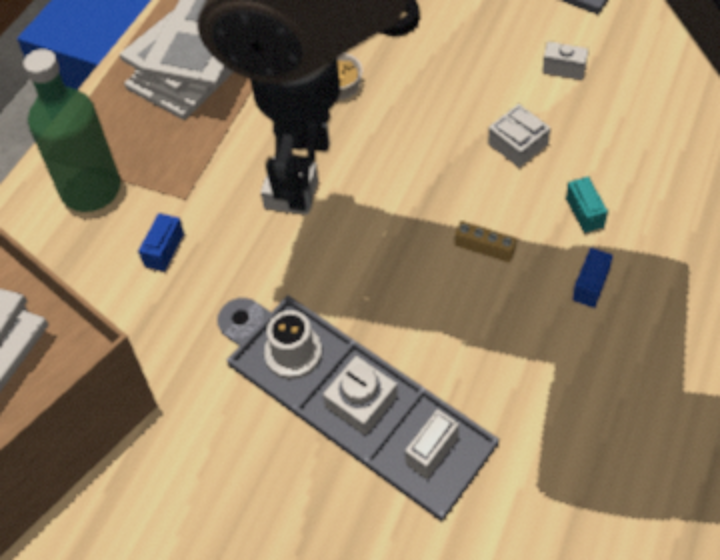

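The long tray is filled: lamp holder at (292,345), regulator at (358,388) and rocker switch at (432,440), all upright inside their pockets. Next is the socket.

>>> servo_tool --commands '[0, 0, 0, 0.64, 0.8, 0, 0.5, 0, 0, 0, 0.64, 0.8, 0, 0.5, 0, 0, 0, 0.64, 0.8, 0, 0.5, 0, 0, 0, 0, 0, 0, 0.5]'

```text
clock: 22.67
eef_pos: [0.6607, 0.1443, 0.0961]
ee_rot: [3.124, 0.325, 0.001]
contact_force: [0.2, -1.0, 1.0]
grip_width: 0.064
grasp_force: 0.0
```

```bash
python3 go.py 659.2,145.6,10,12
```

```text
t 22.67 p [660.7 144.3  96.1] yaw 11.9 tilt [ 0.05 -0.02] w 64.0 q6 85.0
659.2,145.6,10,12 | turn az total -0.02 | then x,y,z shares [-0.06 -0.08  4.31]
```

>>> servo_tool --commands '[0, 0, 0, -0.06, -0.08, 1, 0.5, 0, 0, 0, 0, 0, 1, 0.5, 0, 0, 0, 0, 0, 1, 0.5, 0, 0, 0, 0, 0, 1, 0.5, 0, 0, 0, 0, 0, 0.3, 0.5, 0, 0, 0, 0, 0, 0, 0.5, 0, 0, 0, 0, 0, 0, -1, 0, 0, 0, 0, 0, 0, -1, 0, 0, 0, 0, 0, 0, -1, 0, 0, 0, 0, 0, 0, -1, 0, 0, 0, 0, 0, 0, -1]'

```text
clock: 23.58
eef_pos: [0.6575, 0.1479, 0.0118]
ee_rot: [3.124, 0.328, 0.002]
contact_force: [-0.8, -0.2, 6.4]
grip_width: 0.0472
grasp_force: 43.5
```

```bash
python3 go.py 473.8,-288.5,100,-7.8
```

```text
t 23.58 p [657.5 147.9  11.8] yaw 12.0 tilt [0.09 0.01] w 47.2 q6 85.0
473.8,-288.5,100,-7.8 | turn az total 3.3 | then x,y,z shares [-6.14 22.87 -4.41]
```

>>> servo_tool --commands '[0, 0, 0, 0, 0, -0.5, -1, 0, 0, 0.82, 0, 0, -1, -1, 0, 0, 0.82, 0, 0, -1, -1, 0, 0, 0.82, 0, 0, -1, -1, 0, 0, 0.82, 0, 0, -1, -1, 0, 0, 0, -0.25, 0.93, 0, -1, 0, 0, 0, -0.25, 0.93, 0, -1, 0, 0, 0, -0.25, 0.93, 0, -1, 0, 0, 0, -0.25, 0.93, 0, -1, 0, 0, 0, -0.25, 0.93, 0, -1, 0, 0, 0, -0.25, 0.93, 0, -1, 0, 0, 0, -0.25, 0.93, 0, -1]'

```text
clock: 24.58
eef_pos: [0.6046, 0.0226, 0.1015]
ee_rot: [3.134, -0.21, 0.001]
contact_force: [1.1, -0.1, 0.4]
grip_width: 0.0473
grasp_force: 42.9
```

>>> servo_tool --commands '[0, 0, 0, -0.25, 0.93, 0, -1, 0, 0, 0, -0.25, 0.93, 0, -1, 0, 0, 0, -0.25, 0.93, 0, -1, 0, 0, 0, -0.25, 0.93, 0, -1, 0, 0, 0, -0.25, 0.93, 0, -1, 0, 0, 0, -0.25, 0.93, 0, -1, 0, 0, 0, -0.25, 0.93, 0, -1, 0, 0, 0, -0.25, 0.93, 0, -1, 0, 0, 0, -0.25, 0.93, 0, -1, 0, 0, 0, -0.25, 0.93, 0, -1, 0, 0, 0, -0.25, 0.93, 0, -1, 0, 0, 0, -0.25, 0.93, 0, -1]'

```text
clock: 25.58
eef_pos: [0.5153, -0.1906, 0.1014]
ee_rot: [3.134, -0.21, 0.001]
contact_force: [-0.8, -0.1, -0.7]
grip_width: 0.0471
grasp_force: 42.9
```

```bash
python3 go.py 473.8,-288.5,14.9,-7.8
```

```text
t 25.58 p [ 515.3 -190.6  101.4] yaw -7.7 tilt [ 0.03 -0.02] w 47.1 q6 71.0
473.8,-288.5,14.9,-7.8 | turn az total 0.02 | then x,y,z shares [-1.39  5.13  4.33]
```

>>> servo_tool --commands '[0, 0, 0, -0.23, 0.83, 0, -1, 0, 0, 0, -0.23, 0.83, 0, -1, 0, 0, 0, -0.23, 0.83, 0, -1, 0, 0, 0, -0.23, 0.83, 0, -1, 0, 0, 0, -0.23, 0.83, 0, -1, 0, 0, 0, -0.23, 0.83, 0, -1, 0, 0, 0, 0, 0, 0.9, -1, 0, 0, 0, 0, 0, 0.9, -1, 0, 0, 0, 0, 0, 0.9, -1, 0, 0, 0, 0, 0, 0.9, -1, 0, 0, 0, 0, 0, 0.4, -1, 0, 0, 0, 0, 0, 0, -1]'

```text
clock: 26.58
eef_pos: [0.4746, -0.2844, 0.0197]
ee_rot: [-3.133, 0.211, 0.003]
contact_force: [0.1, 0.2, -1.1]
grip_width: 0.0469
grasp_force: 42.9
```

```bash
python3 go.py 473.8,-288.5,14.5,-7.8
```

```text
t 26.58 p [ 474.6 -284.4   19.7] yaw -7.7 tilt [-0.11  0.08] w 46.9 q6 60.0
473.8,-288.5,14.5,-7.8 | turn az total 0.02 | then x,y,z shares [-0.01  0.21  0.26]
```

>>> servo_tool --commands '[0, 0, 0, 0, 0.18, 0, -1, 0, 0, 0, 0, 0, 0.2, -1, 0, 0, 0, 0, 0, 0.05, -1, 0, 0, 0, 0, 0, 0.04, -1, 0, 0, 0, 0, 0, 0, -1]'

```text
clock: 27.0
eef_pos: [0.4747, -0.2884, 0.0153]
ee_rot: [3.134, -0.21, 0.001]
contact_force: [-0.3, -0.6, -0.9]
grip_width: 0.0472
grasp_force: 42.9
```

```bash
python3 go.py 473.8,-288.5,14,-7.8
```

```text
t 27.0 p [ 474.7 -288.4   15.3] yaw -7.7 tilt [ 0.02 -0.02] w 47.2 q6 60.0
473.8,-288.5,14,-7.8 | turn az total 0.02 | then x,y,z shares [-0.04  0.01  0.06]
```

>>> servo_tool --commands '[0, 0, 0, 0, 0, 0.05, -1, 0, 0, 0, 0, 0, 0.02, -1, 0, 0, 0, 0, 0, 0, -1]'

```text
clock: 27.25
eef_pos: [0.4748, -0.2884, 0.0147]
ee_rot: [3.134, -0.21, 0.001]
contact_force: [-3.7, 1.3, 13.2]
grip_width: 0.0469
grasp_force: 44.5
```

>>> servo_tool --commands '[0, 0, 0, 0, 0, 0, 0.4, 0, 0, 0, 0, 0, 0, 0.4, 0, 0, 0, 0, 0, 0, 0.4, 0, 0, 0, 0, 0, 0, 0.4, 0, 0, 0, 0, 0, -0.5, 0.4, 0, 0, 0, 0, 0, -1, 0.4, 0, 0, 0, 0, 0, -1, 0.4, 0, 0, 0, 0, 0, -1, 0.4, 0, 0, 0, 0, 0, -0.7, 0.4, 0, 0, 0, 0, 0, 0, 0.4]'

```text
clock: 28.08
eef_pos: [0.4755, -0.289, 0.1007]
ee_rot: [3.132, -0.21, 0.006]
contact_force: [-0.4, 0.5, -0.0]
grip_width: 0.0598
grasp_force: 0.0
```

```bash
python3 go.py 446.7,132.9,9,2
```

```text
t 28.08 p [ 475.5 -289.   100.7] yaw -7.7 tilt [ 0.21 -0.17] w 59.8 q6 60.0
446.7,132.9,9,2 | turn az total -1.61 | then x,y,z shares [ -0.7  -21.13   4.59]
```

>>> servo_tool --commands '[0, 0, -0.8, 0, 0, 0, 0, 0, 0, -0.8, 0, 0, 0, 0, 0, 0, 0, -0.03, -0.95, 0, 0, 0, 0, 0, -0.03, -0.95, 0, 0, 0, 0, 0, -0.03, -0.95, 0, 0, 0, 0, 0, -0.03, -0.95, 0, 0, 0, 0, 0, -0.03, -0.95, 0, 0, 0, 0, 0, -0.03, -0.95, 0, 0, 0, 0, 0, -0.03, -0.95, 0, 0, 0, 0, 0, -0.03, -0.95, 0, 0, 0, 0, 0, -0.03, -0.95, 0, 0, 0, 0, 0, -0.03, -0.95, 0, 0]'

```text
clock: 29.08
eef_pos: [0.4619, -0.0977, 0.0973]
ee_rot: [-3.141, -0.053, 0.001]
contact_force: [0.4, -0.6, 1.2]
grip_width: 0.0426
grasp_force: 0.0
```

>>> servo_tool --commands '[0, 0, 0, -0.03, -0.95, 0, 0, 0, 0, 0, -0.03, -0.95, 0, 0, 0, 0, 0, -0.03, -0.95, 0, 0, 0, 0, 0, -0.03, -0.95, 0, 0, 0, 0, 0, -0.03, -0.95, 0, 0, 0, 0, 0, -0.03, -0.95, 0, 0, 0, 0, 0, -0.03, -0.95, 0, 0, 0, 0, 0, -0.03, -0.95, 0, 0, 0, 0, 0, -0.03, -0.95, 0, 0, 0, 0, 0, -0.03, -0.95, 0, 0, 0, 0, 0, 0, 0, 0, 0]'

```text
clock: 30.0
eef_pos: [0.4494, 0.0932, 0.0973]
ee_rot: [-3.141, -0.056, 0.001]
contact_force: [0.1, 0.4, -0.3]
grip_width: 0.0431
grasp_force: 0.0
```

```bash
python3 go.py 446.7,132.9,9,2
```

```text
t 30.0 p [449.4  93.2  97.3] yaw 2.0 tilt [-0.03  0.  ] w 43.1 q6 91.0
446.7,132.9,9,2 | turn az total 0.01 | then x,y,z shares [-0.06 -1.99  4.41]
```

>>> servo_tool --commands '[0, 0, 0, -0.03, -0.68, 0, 0, 0, 0, 0, -0.03, -0.68, 0, 0, 0, 0, 0, 0, -0.68, 0, 0, 0, 0, 0, 0, 0, 0, 0, 0, 0, 0, 0, 0, 1, 0, 0, 0, 0, 0, 0, 1, 0, 0, 0, 0, 0, 0, 1, 0, 0, 0, 0, 0, 0, 1, 0, 0, 0, 0, 0, 0, 0.4, 0, 0, 0, 0, 0, 0, 0, 0]'

```text
clock: 30.83
eef_pos: [0.4466, 0.1311, 0.008]
ee_rot: [3.141, 0.052, -0.005]
contact_force: [0.2, 0.1, -0.1]
grip_width: 0.0426
grasp_force: 0.0
```

>>> servo_tool --commands '[0, 0, 0, 0, 0, 0, -1, 0, 0, 0, 0, 0, 0, -1, 0, 0, 0, 0, 0, 0, -1, 0, 0, 0, 0, 0, 0, -1, 0, 0, 0, 0, 0, 0, -1]' --grip_force 50

```text
clock: 31.25
eef_pos: [0.4478, 0.1318, 0.0105]
ee_rot: [-3.141, -0.053, -0.003]
contact_force: [-0.4, -2.0, 7.9]
grip_width: 0.0166
grasp_force: 49.9
```

```bash
python3 go.py 547.1,-298.6,100,82.2
```

```text
t 31.25 p [447.8 131.8  10.5] yaw 1.9 tilt [0.1  0.01] w 16.6 q6 96.0
547.1,-298.6,100,82.2 | turn az total -13.38 | then x,y,z shares [-20.65   7.84  -4.48]
```

>>> servo_tool --commands '[0, 0, 0, 0, 0, -0.5, -1, 0, 0, -0.96, 0, 0, -1, -1, 0, 0, -0.96, 0, 0, -1, -1, 0, 0, -0.96, 0, 0, -1, -1, 0, 0, -0.96, 0, 0, -1, -1, 0, 0, -0.96, 0, 0, 0, -1, 0, 0, -0.96, 0, 0, 0, -1, 0, 0, -0.96, 0, 0, 0, -1, 0, 0, -0.96, 0, 0, 0, -1, 0, 0, -0.96, 0, 0, 0, -1, 0, 0, -0.96, 0, 0, 0, -1, 0, 0, -0.96, 0, 0, 0, -1]'

```text
clock: 32.25
eef_pos: [0.4472, 0.1318, 0.1004]
ee_rot: [2.641, 1.701, 0.001]
contact_force: [-0.2, 0.4, -0.9]
grip_width: 0.0164
grasp_force: 48.9
```

>>> servo_tool --commands '[0, 0, -0.94, 0, 0, 0, -1, 0, 0, -0.94, 0, 0, 0, -1, 0, 0, -0.94, 0, 0, 0, -1, 0, 0, 0, -0.9, 0.34, 0, -1, 0, 0, 0, -0.9, 0.34, 0, -1, 0, 0, 0, -0.9, 0.34, 0, -1, 0, 0, 0, -0.9, 0.34, 0, -1, 0, 0, 0, -0.9, 0.34, 0, -1, 0, 0, 0, -0.9, 0.34, 0, -1, 0, 0, 0, -0.9, 0.34, 0, -1, 0, 0, 0, -0.9, 0.34, 0, -1, 0, 0, 0, -0.9, 0.34, 0, -1]'

```text
clock: 33.25
eef_pos: [0.486, -0.0379, 0.1005]
ee_rot: [2.367, 2.065, 0.001]
contact_force: [0.5, -0.3, 0.4]
grip_width: 0.0161
grasp_force: 48.9
```

>>> servo_tool --commands '[0, 0, 0, -0.9, 0.34, 0, -1, 0, 0, 0, -0.9, 0.34, 0, -1, 0, 0, 0, -0.9, 0.34, 0, -1, 0, 0, 0, -0.9, 0.34, 0, -1, 0, 0, 0, -0.9, 0.34, 0, -1, 0, 0, 0, -0.9, 0.34, 0, -1, 0, 0, 0, -0.9, 0.34, 0, -1, 0, 0, 0, -0.9, 0.34, 0, -1, 0, 0, 0, -0.9, 0.34, 0, -1, 0, 0, 0, -0.9, 0.34, 0, -1, 0, 0, 0, -0.9, 0.34, 0, -1, 0, 0, 0, 0, 0, 0, -1]'

```text
clock: 34.25
eef_pos: [0.5339, -0.2461, 0.1006]
ee_rot: [2.367, 2.062, 0.001]
contact_force: [-0.8, 0.3, -0.8]
grip_width: 0.0167
grasp_force: 48.9
```

```bash
python3 go.py 547.1,-298.6,13.5,82.2
python3 - <<'E'
from cell import manip
import cv2,numpy as np
from h import *
f=manip.grab_frame("side"); np.savez("side4.npz",**f)
cv2.imwrite("pics/side4.png",cv2.resize(f["pixels"][90:270,270:490,::-1],None,fx=3,fy=3))
E
```

```text
t 34.25 p [ 533.9 -246.1  100.6] yaw 82.1 tilt [ 0.11 -0.09] w 16.7 q6 -23.0
547.1,-298.6,13.5,82.2 | turn az total -0.02 | then x,y,z shares [-2.51  1.01  4.35]
```

View pics/side4.png

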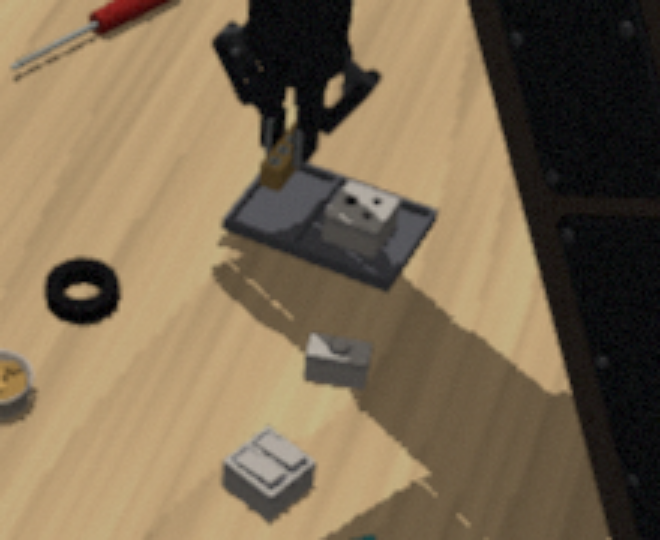

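The crop shows the socket upright in the wider pocket at (360,215). The strip is held level across the fingers at (280,160), over the narrower pocket's side. The bell push (338,360) and double switch (268,475) are untouched.

>>> servo_tool --commands '[0, 0, 0, -0.84, 0.34, 0, -1, 0, 0, 0, -0.84, 0.34, 0, -1, 0, 0, 0, -0.84, 0.34, 0, -1, 0, 0, 0, 0, 0, 0, -1, 0, 0, 0, 0, 0, 0.9, -1, 0, 0, 0, 0, 0, 0.9, -1, 0, 0, 0, 0, 0, 0.9, -1, 0, 0, 0, 0, 0, 0.9, -1, 0, 0, 0, 0, 0, 0, -1]'

```text
clock: 35.05
eef_pos: [0.545, -0.294, 0.0251]
ee_rot: [-2.363, -2.063, 0.002]
contact_force: [-0.6, 0.8, -1.0]
grip_width: 0.0164
grasp_force: 49.0
```

```bash
python3 go.py 547.1,-298.6,13.5,82.2
```

```text
t 35.05 p [ 545.  -294.    25.1] yaw 82.2 tilt [-0.24  0.17] w 16.4 q6 -27.0
547.1,-298.6,13.5,82.2 | turn az total 0.01 | then x,y,z shares [-0.21  0.13  0.58]
```

>>> servo_tool --commands '[0, 0, 0, -0.2, 0.13, 0, -1, 0, 0, 0, 0, 0, 0.3, -1, 0, 0, 0, 0, 0, 0.15, -1, 0, 0, 0, 0, 0, 0.05, -1, 0, 0, 0, 0, 0, 0, -1]'

```text
clock: 35.47
eef_pos: [0.5486, -0.3003, 0.0178]
ee_rot: [2.367, 2.065, 0.0]
contact_force: [0.6, 0.3, -0.6]
grip_width: 0.0166
grasp_force: 49.0
```

```bash
python3 go.py 547.1,-298.6,13,82.2
```

```text
t 35.47 p [ 548.6 -300.3   17.8] yaw 82.2 tilt [ 0.01 -0.01] w 16.6 q6 -27.0
547.1,-298.6,13,82.2 | turn az total -0.0 | then x,y,z shares [ 0.07 -0.09  0.24]
```

>>> servo_tool --commands '[0, 0, 0, 0.06, -0.08, 0.1, -1, 0, 0, 0, 0, 0, 0.1, -1, 0, 0, 0, 0, 0, 0, -1, 0, 0, 0, 0, 0, 0, -1]'

```text
clock: 35.8
eef_pos: [0.5471, -0.2989, 0.0136]
ee_rot: [2.367, 2.065, -0.0]
contact_force: [0.2, 0.1, 0.3]
grip_width: 0.0162
grasp_force: 49.1
```

```bash
python3 go.py 547.1,-298.6,13,82.2
```

```text
t 35.8 p [ 547.1 -298.9   13.6] yaw 82.2 tilt [-0. -0.] w 16.2 q6 -27.0
547.1,-298.6,13,82.2 | turn az total -0.0 | then x,y,z shares [ 0.01 -0.    0.03]
```

>>> servo_tool --commands '[0, 0, 0, 0, 0, 0.04, -1, 0, 0, 0, 0, 0, 0.02, -1, 0, 0, 0, 0, 0, 0, -1]'

```text
clock: 36.05
eef_pos: [0.5472, -0.2989, 0.0135]
ee_rot: [2.367, 2.065, 0.0]
contact_force: [-4.4, 3.7, 13.9]
grip_width: 0.0164
grasp_force: 50.8
```

>>> servo_tool --commands '[0, 0, 0, 0, 0, 0, -0.2, 0, 0, 0, 0, 0, 0, -0.2, 0, 0, 0, 0, 0, 0, -0.2, 0, 0, 0, 0, 0, 0, -0.2, 0, 0, 0, 0, 0, -0.5, -0.2, 0, 0, 0, 0, 0, -1, -0.2, 0, 0, 0, 0, 0, -1, -0.2, 0, 0, 0, 0, 0, -1, -0.2, 0, 0, 0, 0, 0, -1, -0.2, 0, 0, 0, 0, 0, -1, -0.2, 0, 0, 0, 0, 0, -1, -0.2, 0, 0, 0, 0, 0, 0, -0.2]'

```text
clock: 37.05
eef_pos: [0.5484, -0.2997, 0.1469]
ee_rot: [2.363, 2.061, 0.002]
contact_force: [0.8, -0.1, 0.3]
grip_width: 0.0338
grasp_force: 0.0
```

Run:
```python
from cell import manip
import cv2,numpy as np
s=manip.sense(); print(s["clock"],s["eef_pos"])
for n in("side","top"):
    f=manip.grab_frame(n); np.savez(n+"5.npz",**f)
    cv2.imwrite(f"pics/{n}5.png",f["pixels"][:,:,::-1])
```

```text
37.05 [ 0.54839085 -0.29972019  0.14686288]
```

View pics/top5.png

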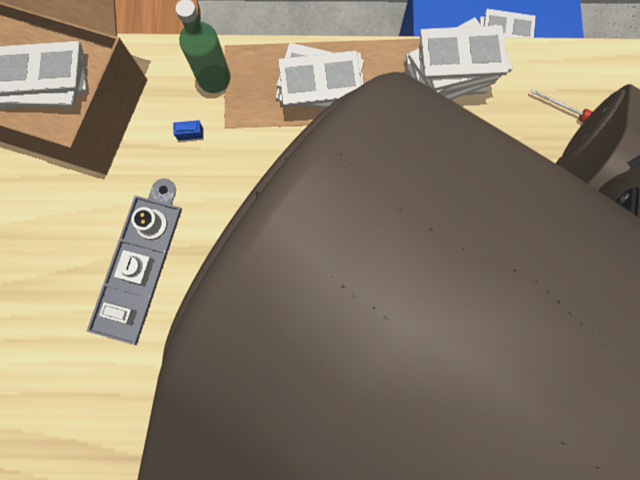

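View pics/side5.png

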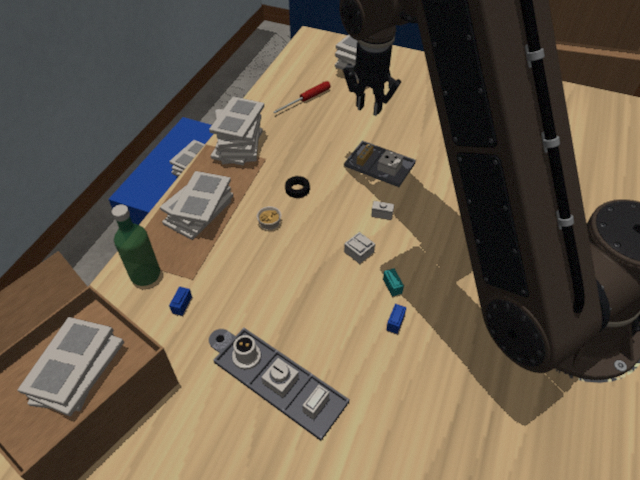

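The top view shows the long tray complete: lamp holder (145,220), regulator (131,267), rocker switch (115,313). The side view shows the strip (366,155) and socket (390,160) in the short tray. Next I check seating heights in depth.

Run:
```python
from h import *
S=cloud(load("side5.npz")).reshape(-1,3)
for n,x,y,b,c in(("lamp",572,314,49,46),("reg",493.4,333.9,29,24),("rocker",414.9,353.8,33,27),("socket",473.8,-288.5,33,27),("strip",547.1,-298.6,25,20),("bell",447,-131,30,24),("dbl",459.5,-6.8,30,24)):
    P=S[(np.hypot(S[:,0]-x/1e3,S[:,1]-y/1e3)<.040)]; P=P[(P[:,2]>c/1e3)&(P[:,2]<.07)]
    print(n,"expected body top",b,"h pct",np.percentile(P[:,2]*1e3,[25,50,75,95]).round(1),*rect(P),len(P))
```

```text
lamp expected body top 49 h pct [49.6 50.5 51.6 53.2] [572.7 313. ] [40.6 38.5] -20.0 355
reg expected body top 29 h pct [29.4 31.5 42.8 45.9] [493.7 333.6] [49.4 49.3] 76.5 707
rocker expected body top 33 h pct [33.3 35.3 37.6 40. ] [415.9 352.9] [48.9 24.9] 75.5 403
socket expected body top 33 h pct [32.  33.7 35.3 37.5] [ 476.5 -289. ] [52.8 51.6] 78.1 304
strip expected body top 25 h pct [24.6 26.4 28.1 29.8] [ 545.8 -298. ] [62.9 19.1] 81.4 141
bell expected body top 30 h pct [29.1 31.1 33.  36.4] [ 447.1 -130.9] [48.1 31.4] 7.3 202
dbl expected body top 30 h pct [30.2 32.4 34.7 37.2] [460.1  -5.7] [52.4 49.9] 64.6 435
```

All five parts are seated at the right heights and centred, and the bell push and double switch have not moved.

```bash
python3 -c "
from cell import manip
print(manip.close_job())"
```

```text
the job is handed in; nothing more can be done
None
```

Both kits are made up and handed in at about 37 s on the robot's clock: all five parts sit upright in their asked-for pockets, and the bell push and double switch have not moved.

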